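# Show a turned shaft to the inspection camera

### The job

First aim the inspection camera by the grip on its rear handle: swivel it so that it looks straight over the V-blocks, and tilt it level. Then lift the turned shaft out of the V-blocks and hold it steady and level above them, in the middle of the camera's view at the height of the lens. Finish while still holding it there, and leave the camera aimed and the other things on the bench alone.

Things in the scene. Friction and masses are not known exactly. Their poses are not given: they have to be found in the camera images.
- camera_pivot (a point): Point where the swivel (vertical) and tilt (level) axes of the inspection camera cross, 180 mm above the bench, in the middle of its grey box-shaped head (80 mm long, 56 wide, 50 high). The head stands in a black fork on a steel post of 28 mm diameter with a fixed grey foot 110 x 90 x 18 mm. Axes turn with the head: x is the direction in which the lens looks, y to the head's left, z up through its top.
- camera_lens (a point): Middle of the front face of the camera's black lens barrel (38 mm diameter), 75 mm ahead (+x of the head) of the pivot. Axes as for the pivot.
- camera_grip (a point): Centre of the black barrel-shaped grip (28 mm diameter, 28 mm long, its axis and flat ends along the head's y, so that it can be pinched across its flat ends and turn between the fingers) at the end of the camera's handle, a thin steel rod (8 mm) pointing straight back from the head: 120 mm behind the pivot (-x of the head) on the lens's line. Moving the grip aims the camera. Axes as for the pivot.
- camera_swivel (a joint): Swivel angle of the camera head in rad, growing anticlockwise seen from above; 0 is square with the foot. Stops at -1.4 and 1.4. Stiff with friction (about 1.5 N at the grip), stays where it is left.
- camera_tilt (a joint): Tilt of the camera head in rad: 0 is level, positive is lens up (grip down), negative is lens down (grip up). Stops at -0.7 and 0.7. Stiff with friction (about 1.5 N at the grip), stays where it is left.
- vblocks_mid (a point): Mid-point between the two steel V-blocks, 55 mm above the bench, at the height of the axis of a shaft lying in them. The V-blocks are fixed on a plate 150 x 62 x 10 mm; each is 24 mm thick, 54 mm wide and 57 mm high, at 55 mm either way along x, leaving an 86 mm gap between them. x runs along the V grooves, z up.
- shaft_center (a point): Centre of the loose turned steel shaft lying in the V-blocks, about 0.4 to 0.65 kg, evenly balanced. x is its axis. It is 160 mm long: the middle 60 mm is 28 mm in diameter and lies free between the V-blocks, the two ends are 20 mm in diameter and rest in the Vs.
- dial_stand: Bystander: dial gauge on a stand, block foot 60 x 50 x 50 mm, 233 mm high overall; origin under the foot.
- gauge_case: Bystander: open wooden case 100 x 150 x 35 mm; origin under its centre.
- caliper: Bystander: steel caliper lying flat, 230 mm long along its y, 12 mm high; origin under the middle of its beam.
- bearing: Bystander: steel bearing ring lying flat, 52 mm outside diameter, 15 mm high; origin under its centre.
Things that resemble listed ones, but are neither listed nor needed, are in the scene too. Leave any brown or orange look-alike of the part that bears camera_pivot alone.

How it is judged:
By the outcome, as a careful person would: the job done as asked, in the order asked, and still so for the second after the job is handed in, while the arm keeps its last pose, push and grip.
It also fails if it takes over 42 s, if anything falls off the work surface, if the arm or the gripper's body presses on something with over 40 N, if the wrist force passes 120 N, or if a joint passes its speed limit or range.

### The arm

A 7-joint arm with a two-finger parallel gripper is mounted at the origin on the work surface. World frame = base frame: x ahead of the robot, y to its left, z up, the work surface at z = 0. Lengths are in m, angles in rad, forces in N, time in s.
With the tool pointing down it reaches from about 0.4 to 0.875 m from the base axis. Payload 19.3 kg.
Tool frame: the origin (TCP) lies on the mounting face of the last link; the fingertips stand 173 mm ahead of it and the grasp point (between the pads) lies 155 mm ahead of it (bot.grip_point_offset is the distance from the TCP to the grasp point, in m); z points along the fingers, y is the line along which they close (so a half turn about z gives the same grasp; the last joint's range is limited). The gripper opens to 85 mm and grips with 20 to 120 N. Pads are 22 mm wide; open, the fingers measure 114 mm over their backs; the gripper's body (76 mm by 85 mm) begins 54 mm behind the grasp point. The pads swing forward as they close: fully open they stand 13 mm farther back than shut.
Start: joints at [-1.186, 0.521, -0.036, 1.599, 0.021, 1.021, -0.113], TCP at [0.275, 0.561, 0.405] pointing down, gripper open.
Joint ranges: [-2.91, 2.91], [-0.3, 2.13], [-1.5, 1.42], [0.17, 2.43], [-1.26, 4.41], [0.16, 1.93], [-2.52, 2.52]. Speed limits (rad/s): [1.89, 1.89, 2.39, 2.39, 3.01, 3.01, 3.01].

### API

Orientations are given as [roll, pitch, yaw] about the fixed x, y, z axes, in that order (R = Rz(yaw) Ry(pitch) Rx(roll)).
In Python, from workcell import bot gives the robot as it stands.
- The arm moves only by the tool arm_command, never from a script. Its argument "deltas" is a list of rows, each a list of 3 entries, a list of its own where there are three numbers: the shift along the tool's x, y, z in cm, then the turn, a rotation vector about the tool's x, y, z in rad, then the finger opening in cm, from 0 to 8.54. In form: [[[tx, ty, tz], [rx, ry, rz], claw], ...]. A call has 1 to 20 rows; each row shifts and turns the commanded pose from where the row before left it, along the tool's axes as they then stand; what a row does not reach is not made up. A row lasts 1/10 s, in which the tool goes at most 50 mm and 8.59 degrees, less where a joint would pass 70% of its speed; a pose out of reach is approached as far as the arm can. A call with a gripper value outside its range is refused whole. The fingers move at their own pace and stop on an object; "newtons" is the grip in N (left out, the last holds). Time passes only in rows, so rows that do not move let the fingers close. It gives the time, the measured TCP pose, the force, the opening and the grip force at its end, in the units of the state.
- bot.observe(): the state, without advancing time (a new reading comes with each control period).
- bot.grab_frame(name): name is "scene" or "top" or "wrist"; returns a dict with "frame" (384x512x3 uint8, red, green, blue), "K" (3x3 intrinsics, pixels), "k1" (the pictures are not rectified: a ray, as slopes to the right and down, at radius r is drawn at 1 + k1 r^2 times it, then the intrinsics apply), "rvec" (rotation vector, rad) and "tvec" (3), from world to camera coordinates, as OpenCV has them; the wrist camera has in their place "T_tool_cam" (4x4, takes a point from camera to tool coordinates, whose origin is the TCP and whose axes are the flange's). Camera axes: x right, y down, z forward; pixel columns grow to the right and rows downward; lengths in m; the calibration is good to about 2 mm. A picture is of the moment at which its call begins: read the wrist's pose just before it. There is no depth.
- bot.job_done(): hands the job in; it is judged then, once.
Trained networks look in a picture, given as the dict that the camera call returned (one of the last four; its "shot" number tells which), for a name from the list of things; names that differ only in an ending like _2 or _b are one class to them, and where a whole thing is asked for, a point or a joint stands for the part that bears it (a point fixed in the world has none). Each returns a list of dicts, best first, with "p" (0 to 1); they miss things now and then, are a little off and sometimes report something else, mostly with a low value. They report only what shows in the picture. A call takes as long as a camera call. They do not tell look-alikes from the thing itself.
- bot.find_in(name, picture): "rect" ([left, top, width, height] in pixels, round what is visible of it).
- bot.mark_of(name, picture): "at" ([column, row] in pixels: a listed point, or the origin of a listed thing).
The state is a dict: "clock": time; "qpos": joint angles; "qd": joint speeds; "joint_efforts": joint torques, N m; "position": TCP position; "tool_rot": TCP orientation; "force": force on the tool from outside, world axes, zero at the start; "moment": the same for the moment, N m; "grip_width": finger opening in m; "finger_force": force on a finger pad.
Only numpy, scipy, OpenCV 4.12 (cv2) and the standard library are available. Lean on these libraries where they do the work, as an engineer would, in place of code of your own. Each camera call takes 0.05 s, during which the arm holds its last target. There are 200 camera calls.

## Working session

There is one attempt and no reset: what is moved stays moved. The work goes in short steps, Python scripts to look and compute and a tool call to move; the robot and the scene stay as the last step left them, time stands still between calls to the robot, and variables do not carry over. Pictures are saved under pics/ and viewed, at most 10 in all, crops included, and the job is handed in when it is done.

Besides the shell and the picture viewer there is one more tool, called after "Request:" as name([rows], argument=value, ...), one row to a line, values as JSON. arm_command: Moves the arm, as the interface text tells. Its arguments: {"type":"object","properties":{"deltas":{"type":"array","items":{"type":"array"}},"newtons":{"type":"number"}},"required":["deltas"]}

```bash
mkdir -p pics; ls
cat > h.py <<'E'
import numpy as np, cv2
from scipy.spatial.transform import Rotation as R
from workcell import bot
def cam(d, s=None):
    # returns (cam->world R, centre)
    if 'T_tool_cam' in d:
        T=np.array(d['T_tool_cam']); Rt=R.from_euler('xyz',s['tool_rot']).as_matrix()
        return Rt@T[:3,:3], Rt@T[:3,3]+np.array(s['position'])
    Rm=cv2.Rodrigues(np.array(d['rvec'],float))[0]
    return Rm.T, -Rm.T@np.array(d['tvec'],float).ravel()
def ray(d,px,s=None):
    K=np.array(d['K'],float)
    x,y=(px[0]-K[0,2])/K[0,0],(px[1]-K[1,2])/K[1,1]
    rd=np.hypot(x,y); r=rd
    for _ in range(30): r=rd/(1+d['k1']*r*r)
    f=r/rd if rd>0 else 1
    Rm,c=cam(d,s); v=Rm@np.array([x*f,y*f,1]); return c,v/np.linalg.norm(v)
def atz(d,px,z,s=None):
    c,v=ray(d,px,s); return c+v*(z-c[2])/v[2]
def tri(rs):
    A=np.zeros((3,3));b=np.zeros(3)
    for c,v in rs:
        P=np.eye(3)-np.outer(v,v);A+=P;b+=P@c
    p=np.linalg.solve(A,b); return p,[np.linalg.norm((np.eye(3)-np.outer(v,v))@(p-c)) for c,v in rs]
def proj(d,p,s=None):
    Rm,c=cam(d,s); q=Rm.T@(np.array(p)-c); x,y=q[:2]/q[2]; f=1+d['k1']*(x*x+y*y); K=np.array(d['K'])
    return K[0,0]*x*f+K[0,2],K[1,1]*y*f+K[1,2]
def save(d,n): cv2.imwrite(f'pics/{n}.png',d['frame'][:,:,::-1])
E
python3 - <<'E'
from h import *
np.set_printoptions(precision=3,suppress=True)
s=bot.observe(); print(s)
D={n:bot.grab_frame(n) for n in('scene','top')}
fs=[]
for n in D: fs.append(D[n]['frame'])
cv2.imwrite('pics/a.png',cv2.resize(D['scene']['frame'][:,:,::-1],(768,576)));cv2.imwrite('pics/b.png',cv2.resize(D['top']['frame'][:,:,::-1],(768,576)))
print({n:cam(D[n])[1] for n in D})
for k in ['camera_pivot','camera_lens','camera_grip','vblocks_mid','shaft_center','dial_stand','gauge_case','caliper','bearing']:
  for n in D:
    print(k,n,[(np.round(m['at']),round(m['p'],2)) for m in bot.mark_of(k,D[n])])
E
```

```text
pics
{'clock': 0.0, 'qpos': array([-1.186,  0.522, -0.036,  1.6  ,  0.021,  1.021, -0.113]), 'qd': array([-0.001, -0.001, -0.001, -0.001, -0.   , -0.001,  0.001]), 'joint_efforts': array([  0.001, -92.715,   1.98 , -36.991,   0.018,   0.008,  -0.   ]), 'position': array([0.275, 0.561, 0.404]), 'tool_rot': array([-3.14 ,  0.   ,  2.687]), 'force': array([-0.524, -0.607, -0.545]), 'moment': array([-0.039, -0.048,  0.025]), 'finger_force': 0.0, 'grip_width': 0.08535032042752495}
{'scene': array([ 1.2  , -0.451,  1.263]), 'top': array([ 0.271, -0.004,  1.134])}
camera_pivot scene [(array([145., 209.]), 0.88), (array([305., 104.]), 0.81), (array([229., 208.]), 0.74)]
camera_pivot top [(array([301., 172.]), 0.89), (array([378., 217.]), 0.79), (array([113., 284.]), 0.75)]
camera_lens scene [(array([170., 203.]), 0.69), (array([228., 210.]), 0.66), (array([323.,  99.]), 0.6), (array([250., 214.]), 0.55)]
camera_lens top [(array([273., 167.]), 0.91), (array([351., 211.]), 0.82), (array([ 82., 279.]), 0.78)]
camera_grip scene [(array([109., 218.]), 0.89), (array([189., 207.]), 0.84), (array([279., 111.]), 0.62)]
camera_grip top [(array([160., 286.]), 0.82), (array([338., 184.]), 0.75), (array([423., 223.]), 0.59)]
vblocks_mid scene [(array([287., 193.]), 0.59)]
vblocks_mid top [(array([214., 197.]), 0.82)]
shaft_center scene [(array([286., 192.]), 0.63)]
shaft_center top [(array([209., 194.]), 0.68)]
dial_stand scene [(array([369., 227.]), 0.73)]
dial_stand top [(array([154., 128.]), 0.71)]
gauge_case scene [(array([306., 262.]), 0.58)]
gauge_case top [(array([232., 125.]), 0.79), (array([338., 185.]), 0.44)]
caliper scene [(array([239., 302.]), 0.88)]
caliper top [(array([209., 198.]), 0.6), (array([307., 128.]), 0.58)]
bearing scene [(array([243., 201.]), 0.45)]
bearing top [(array([254., 219.]), 0.53)]
```

View pics/a.png

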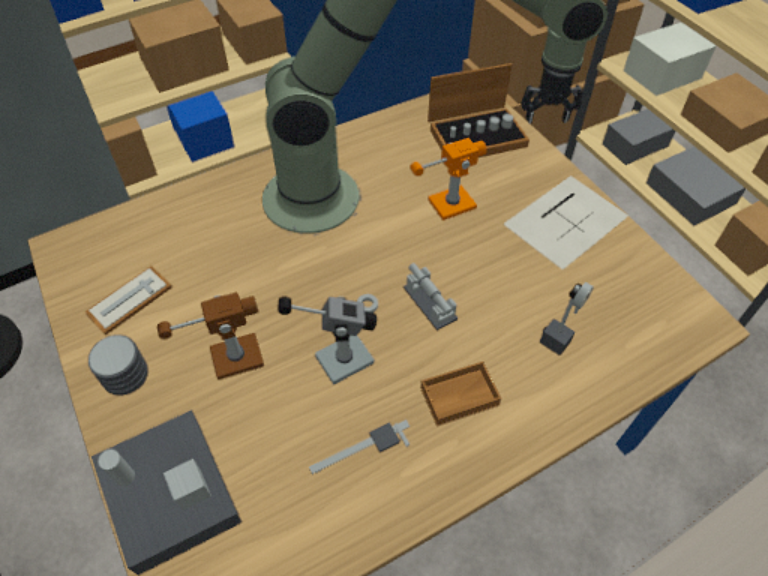

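View pics/b.png

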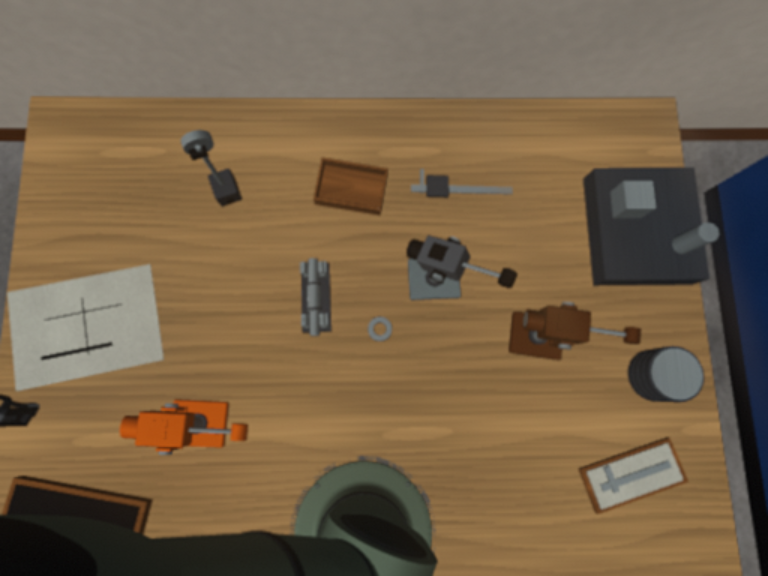

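The grey camera is the real one: its head is at scene (229,208) and top (295,172), and its grip at scene (189,207) and top (338,184). The brown and orange ones are look-alikes. The V-blocks and shaft are at scene (287,193) and top (210,196).

Run:
```python
from h import *
np.set_printoptions(precision=4,suppress=True)
D={n:bot.grab_frame(n) for n in('scene','top')}
P={'camera_pivot':[(229,208),(300,172)],'camera_lens':[(250,214),(273,167)],'camera_grip':[(189,207),(338,184)],'vblocks_mid':[(287,193),(212,196)],'shaft_center':[(286,192),(209,195)],'bearing':[(243,201),(254,219)]}
for k,v in P.items():
  rs=[]
  for n,a in zip(D,v):
    c=[m for m in bot.mark_of(k,D[n]) if np.hypot(*(np.array(m['at'])-a))<12]
    if not c: print(k,n,'none');continue
    rs.append(ray(D[n],c[0]['at']))
    if k in('camera_pivot','vblocks_mid','shaft_center'): print('  ',k,n,atz(D[n],c[0]['at'],.18 if 'piv' in k else .055))
  if len(rs)==2: print(k,*tri(rs))
# shaft ends by top picture (approx)
for px in [(315,262),(315,332)]: print(atz(D['top'],np.array(px)/1.5,.06))
```

```text
camera_pivot scene [ 0.5011 -0.1387  0.18  ]
   camera_pivot top [ 0.5132 -0.1629  0.18  ]
camera_pivot [ 0.5112 -0.152   0.2016] [np.float64(0.008058128045651881), np.float64(0.008058128045651909)]
camera_lens [ 0.541  -0.0907  0.1482] [np.float64(0.0025657886005433545), np.float64(0.002565788600543422)]
camera_grip [ 0.4657 -0.2572  0.2294] [np.float64(0.005629015954921271), np.float64(0.00562901595492135)]
   vblocks_mid scene [0.4745 0.104  0.055 ]
   vblocks_mid top [0.4703 0.0899 0.055 ]
vblocks_mid [0.4732 0.0963 0.0568] [np.float64(0.007179506916201776), np.float64(0.0071795069162019125)]
   shaft_center scene [0.4599 0.0881 0.055 ]
   shaft_center top [0.476 0.098 0.055]
shaft_center [0.4703 0.0897 0.0682] [np.float64(0.007655569784993263), np.float64(0.007655569784993192)]
bearing [ 0.3996 -0.0377  0.012 ] [np.float64(0.0046460819016001815), np.float64(0.004646081901600202)]
[0.5367 0.0943 0.06  ]
[0.3909 0.0931 0.06  ]
```

```bash
cat > plan.py <<'E'
import sys
from h import *
def plan(p,yaw,n,s=None,p0=None,R0=None):
    s=s or bot.observe()
    P=np.array(s['position']) if p0 is None else np.array(p0)
    Q=R.from_euler('xyz',s['tool_rot']) if R0 is None else R0
    T=R.from_euler('xyz',[np.pi,0,yaw]); out=[]
    for i in range(n):
        k=n-i
        d=np.round(Q.inv().apply((np.array(p)-P)/k)*100,2); w=np.round((Q.inv()*T).as_rotvec()/k,3)
        P=P+Q.apply(d/100); Q=Q*R.from_rotvec(w); out.append([d.tolist(),w.tolist()])
    for o in out: print(o[0],o[1])
    print('end',P.round(4),Q.as_euler('xyz').round(3)); return P,Q
if __name__=='__main__':
    a=[float(x) for x in sys.argv[1:]]; plan(a[:3],a[3],int(a[4]))
E
python3 - <<'E'
from plan import *
d=bot.grab_frame('wrist');print(np.round(d['T_tool_cam'],3),np.round(d['K'],1),d['k1'])
plan([.44,.08,.50],1.77,14)
E
```

```text
[[-0.    -0.966 -0.26   0.066]
 [ 1.     0.    -0.001  0.   ]
 [ 0.001 -0.26   0.966  0.031]
 [ 0.     0.     0.     1.   ]] [[279.4   0.  261.2]
 [  0.  279.4 191.2]
 [  0.    0.    1. ]] 0.01686153053982302
[-2.57, -2.57, -0.68] [-0.0, -0.0, 0.065]
[-2.73, -2.4, -0.68] [-0.0, -0.0, 0.066]
[-2.89, -2.21, -0.68] [-0.0, -0.0, 0.065]
[-3.02, -2.02, -0.68] [-0.0, -0.0, 0.066]
[-3.15, -1.82, -0.68] [-0.0, -0.0, 0.065]
[-3.26, -1.61, -0.68] [-0.0, -0.0, 0.066]
[-3.36, -1.39, -0.68] [-0.0, -0.0, 0.065]
[-3.44, -1.17, -0.68] [-0.0, -0.0, 0.066]
[-3.51, -0.94, -0.68] [-0.0, -0.0, 0.065]
[-3.57, -0.71, -0.68] [-0.0, -0.0, 0.066]
[-3.61, -0.47, -0.68] [-0.0, -0.0, 0.065]
[-3.63, -0.23, -0.68] [-0.0, -0.0, 0.066]
[-3.64, 0.01, -0.69] [-0.0, -0.0, 0.065]
[-3.62, 0.24, -0.68] [-0.0, -0.0, 0.066]
end [0.44 0.08 0.5 ] [-3.142 -0.     1.77 ]
```

Request:
arm_command([
  [[-2.57,-2.57,-0.68],[0,0,0.065],8.5],
  [[-2.73,-2.4,-0.68],[0,0,0.066],8.5],
  [[-2.89,-2.21,-0.68],[0,0,0.065],8.5],
  [[-3.02,-2.02,-0.68],[0,0,0.066],8.5],
  [[-3.15,-1.82,-0.68],[0,0,0.065],8.5],
  [[-3.26,-1.61,-0.68],[0,0,0.066],8.5],
  [[-3.36,-1.39,-0.68],[0,0,0.065],8.5],
  [[-3.44,-1.17,-0.68],[0,0,0.066],8.5],
  [[-3.51,-0.94,-0.68],[0,0,0.065],8.5],
  [[-3.57,-0.71,-0.68],[0,0,0.066],8.5],
  [[-3.61,-0.47,-0.68],[0,0,0.065],8.5],
  [[-3.63,-0.23,-0.68],[0,0,0.066],8.5],
  [[-3.64,0.01,-0.69],[0,0,0.065],8.5],
  [[-3.62,0.24,-0.68],[0,0,0.066],8.5],
  [[0,0,0],[0,0,0],8.5],
])

```text
clock: 3.25
position: [0.4409, 0.076, 0.501]
tool_rot: [3.14, 0.001, 1.762]
force: [-0.8, 0.3, 0.6]
grip_width: 0.085
finger_force: 0.0
```

Run:
```python
from plan import *
np.set_printoptions(precision=4,suppress=True)
s=bot.observe(); d=bot.grab_frame('wrist'); save(d,'w1'); print(s['position'],s['tool_rot'],s['qd'].max())
for k,z in [('camera_pivot',.18),('camera_lens',.15),('camera_grip',.229),('vblocks_mid',.055),('shaft_center',.055),('bearing',.0)]:
  for m in bot.mark_of(k,d): print(k,np.round(m['at']),round(m['p'],2),atz(d,m['at'],z,s))
plan([.463,-.25,.48],1.147,9)
```

```text
[0.4409 0.076  0.501 ] [3.1397 0.0006 1.7617] 0.021244203816431193
camera_lens [312. 312.] 0.65 [ 0.5434 -0.0954  0.15  ]
vblocks_mid [284. 151.] 0.94 [0.4716 0.0984 0.055 ]
shaft_center [279. 152.] 0.91 [0.4644 0.0946 0.055 ]
shaft_center [314. 312.] 0.44 [ 0.5807 -0.1658  0.055 ]
bearing [230. 214.] 0.61 [ 0.4066 -0.0366  0.    ]
[-3.65, -0.48, 0.22] [-0.0, 0.0, 0.069]
[-3.68, -0.23, 0.22] [-0.0, 0.0, 0.069]
[-3.68, 0.03, 0.22] [-0.0, 0.0, 0.069]
[-3.67, 0.28, 0.22] [-0.0, 0.0, 0.07]
[-3.65, 0.54, 0.22] [-0.0, 0.0, 0.069]
[-3.6, 0.79, 0.22] [-0.0, 0.0, 0.07]
[-3.54, 1.04, 0.22] [-0.0, 0.0, 0.069]
[-3.45, 1.28, 0.22] [-0.0, 0.0, 0.07]
[-3.36, 1.52, 0.22] [-0.0, 0.0, 0.069]
end [ 0.463 -0.25   0.48 ] [-3.141  0.     1.147]
```

View pics/w1.png

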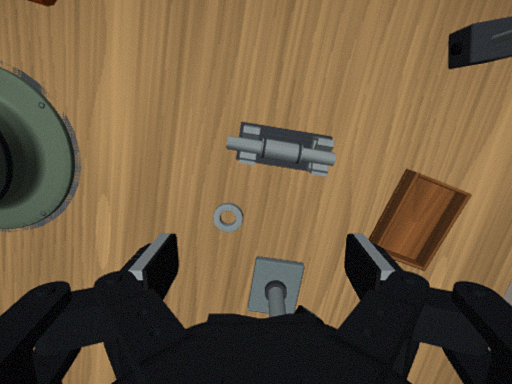

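The shaft is at about (282,151) in the V-blocks. The real camera's foot shows at (277,285), and the gripper hides its head. Next I'll move over the grip.

Request:
arm_command([
  [[-3.65,-0.48,0.22],[0,0,0.069],8.5],
  [[-3.68,-0.23,0.22],[0,0,0.069],8.5],
  [[-3.68,0.03,0.22],[0,0,0.069],8.5],
  [[-3.67,0.28,0.22],[0,0,0.07],8.5],
  [[-3.65,0.54,0.22],[0,0,0.069],8.5],
  [[-3.6,0.79,0.22],[0,0,0.07],8.5],
  [[-3.54,1.04,0.22],[0,0,0.069],8.5],
  [[-3.45,1.28,0.22],[0,0,0.07],8.5],
  [[-3.36,1.52,0.22],[0,0,0.069],8.5],
  [[0,0,0],[0,0,0],8.5],
])

```text
clock: 4.6
position: [0.4623, -0.2541, 0.4798]
tool_rot: [-3.142, 0.002, 1.139]
force: [-0.7, 1.8, 0.0]
grip_width: 0.0846
finger_force: 0.0
```

Run:
```python
from plan import *
np.set_printoptions(precision=4,suppress=True)
s=bot.observe(); d=bot.grab_frame('wrist'); save(d,'w2'); print(s['position'],s['tool_rot'])
for k,z in [('camera_pivot',.18),('camera_lens',.15),('camera_grip',.229)]:
  for m in bot.mark_of(k,d): print(k,np.round(m['at']),round(m['p'],2),atz(d,m['at'],z,s))
  for m in bot.find_in(k,d)[:2]: print(k,np.round(m['rect']),m['p'])
```

```text
[ 0.4623 -0.2541  0.4798] [-3.1416  0.0022  1.1395]
camera_pivot [268.  65.] 0.71 [ 0.5125 -0.1575  0.18  ]
camera_pivot [248. 304.] 0.62 [ 0.391  -0.3737  0.18  ]
camera_pivot [236.   2.  68. 213.] 0.9
camera_pivot [207. 242.  65.  77.] 0.86
camera_lens [222. 252.] 0.93 [ 0.3825 -0.3166  0.15  ]
camera_lens [237.   2.  70. 218.] 0.95
camera_lens [205. 242.  70.  77.] 0.71
camera_grip [163.  40.] 0.65 [ 0.4479 -0.1192  0.229 ]
camera_grip [265. 199.] 0.55 [ 0.4649 -0.2558  0.229 ]
camera_grip [207. 241.  64.  78.] 0.57
```

View pics/w2.png

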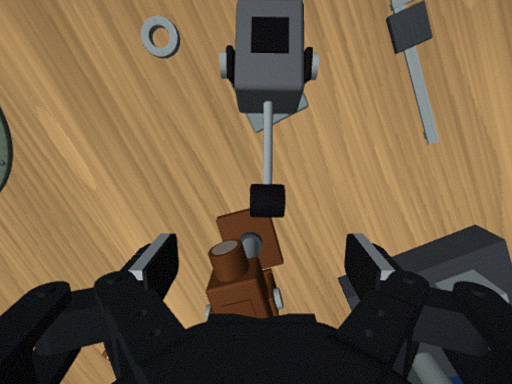

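The grip is at (267,200) and the pivot axle at (270,65). That gives a heading of about 1.12 and a tilt of about -0.43. The brown look-alike is about 9 cm behind the grip, which clears the gripper.

Run:
```python
from plan import *
np.set_printoptions(precision=4,suppress=True)
s=bot.observe();d=bot.grab_frame('wrist')
g=atz(d,(267,200),.2297,s);p=atz(d,(270,65),.18,s);print(g,p,np.arctan2(*(p-g)[[1,0]]),np.linalg.norm((p-g)[:2]))
piv=np.array([.513,-.1575,.18]);H=1.12
plan([.4655,-.256,.2297+.153],H,4,s)
```

```text
[ 0.4667 -0.2523  0.2297] [ 0.5146 -0.1532  0.18  ] 1.1203565028743538 0.11005817985396442
[-0.11, 0.12, 2.44] [0.0, -0.0, 0.007]
[-0.12, 0.12, 2.44] [0.0, -0.0, 0.007]
[-0.11, 0.12, 2.44] [0.0, -0.0, 0.007]
[-0.11, 0.13, 2.44] [0.0, -0.0, 0.007]
end [ 0.4655 -0.256   0.3827] [ 3.141 -0.     1.12 ]
```

Request:
arm_command([
  [[-0.05,0.1,2.44],[0,0,0.007],8.5],
  [[-0.05,0.1,2.44],[0,0,0.007],8.5],
  [[-0.05,0.1,2.44],[0,0,0.007],8.5],
  [[-0.05,0.1,2.44],[0,0,0.007],8.5],
  [[0,0,0],[0,0,0],8.5],
], newtons=25)

```text
clock: 5.5
position: [0.4652, -0.2535, 0.3805]
tool_rot: [-3.138, 0.001, 1.118]
force: [-0.4, 0.2, 0.3]
grip_width: 0.085
finger_force: 0.0
```

Run:
```python
from plan import *
np.set_printoptions(precision=4,suppress=True)
s=bot.observe(); d=bot.grab_frame('wrist'); save(d,'w3'); print(s['position'],s['tool_rot'],s['force'])
for k,z in [('camera_pivot',.18),('camera_grip',.229)]:
  for m in bot.mark_of(k,d): print(k,np.round(m['at']),round(m['p'],2),atz(d,m['at'],z,s))
```

```text
[ 0.4652 -0.2535  0.3805] [-3.1378  0.0005  1.1184] [-0.4366  0.1655  0.3033]
camera_pivot [269.  40.] 0.69 [ 0.5141 -0.1597  0.18  ]
camera_grip [269. 266.] 0.72 [ 0.4661 -0.2584  0.229 ]
```

View pics/w3.png

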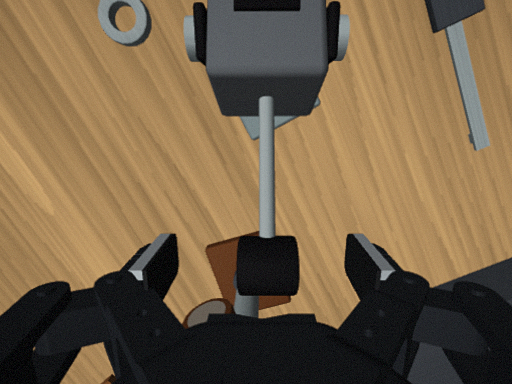

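The grip sits between the open pads at (268,266). I'll nudge slightly and close.

Request:
arm_command([
  [[-0.25,0,0],[0,0,0],5.0],
  [[0,0,0],[0,0,0],3.5],
  [[0,0,0],[0,0,0],2.0],
  [[0,0,0],[0,0,0],2.0],
  [[0,0,0],[0,0,0],2.0],
  [[0,0,0],[0,0,0],2.0],
], newtons=25)

```text
clock: 6.25
position: [0.4645, -0.2567, 0.3828]
tool_rot: [3.141, 0.0, 1.118]
force: [-0.0, -1.4, 2.6]
grip_width: 0.0277
finger_force: 31.5
```

Run:
```python
from plan import *
np.set_printoptions(precision=4,suppress=True)
s=bot.observe(); print(s['position'],s['tool_rot'],s['force'],s['grip_width'],s['finger_force'])
piv=np.array([.514,-.157,.18]); H0=1.12; T0=-.427; H1=np.arctan2(.0984-piv[1],.4716-piv[0]); print(H1)
g=lambda H,T: piv-.12*np.array([np.cos(T)*np.cos(H),np.cos(T)*np.sin(H),np.sin(T)])
off=s['position']-g(H0,T0); print('off',off)
P=s['position'];Q=R.from_euler('xyz',s['tool_rot']); N=14
for i in range(1,N+1):
    t=i/N; o=off*(1-t)+np.array([0,0,off[2]])*t
    P,Q=plan(g(H0+t*(H1-H0),T0*(1-t))+o,H0+t*(H1-H0),1,s,P,Q)
```

```text
[ 0.4645 -0.2567  0.3828] [3.141  0.     1.1175] [-0.0134 -1.4497  2.6119] 0.027697734304551375 31.48400902748108
1.7353100030248707
off [-0.0019 -0.0014  0.1531]
[-0.12, 0.49, 0.34] [0.001, 0.0, -0.046]
end [ 0.4684 -0.2599  0.3794] [-3.141  0.     1.164]
[-0.11, 0.51, 0.34] [-0.0, 0.0, -0.044]
end [ 0.4726 -0.2629  0.376 ] [-3.141 -0.     1.208]
[-0.1, 0.5, 0.34] [-0.0, -0.0, -0.044]
end [ 0.4769 -0.2657  0.3726] [-3.141 -0.     1.252]
[-0.09, 0.52, 0.35] [-0.0, -0.0, -0.044]
end [ 0.4816 -0.2681  0.3691] [-3.141 -0.     1.296]
[-0.08, 0.51, 0.35] [-0.0, -0.0, -0.044]
end [ 0.4863 -0.2703  0.3656] [-3.141 -0.     1.34 ]
[-0.07, 0.53, 0.35] [-0.0, -0.0, -0.044]
end [ 0.4913 -0.2722  0.3621] [-3.141 -0.     1.384]
[-0.06, 0.53, 0.36] [-0.0, -0.0, -0.044]
end [ 0.4963 -0.2738  0.3585] [-3.141 -0.     1.428]
[-0.05, 0.53, 0.35] [-0.0, -0.0, -0.044]
end [ 0.5015 -0.275   0.355 ] [-3.141 -0.     1.472]
[-0.04, 0.53, 0.37] [-0.0, -0.0, -0.044]
end [ 0.5068 -0.2759  0.3513] [-3.141 -0.     1.516]
[-0.03, 0.54, 0.36] [-0.0, -0.0, -0.044]
end [ 0.5121 -0.2765  0.3477] [-3.141 -0.     1.56 ]
[-0.01, 0.54, 0.36] [-0.0, -0.0, -0.044]
end [ 0.5175 -0.2767  0.3441] [-3.141 -0.     1.604]
[-0.01, 0.54, 0.37] [-0.0, -0.0, -0.044]
end [ 0.5229 -0.2766  0.3404] [-3.141 -0.     1.648]
[0.0, 0.54, 0.36] [-0.0, -0.0, -0.044]
end [ 0.5283 -0.2762  0.3368] [-3.141 -0.     1.692]
[0.02, 0.54, 0.37] [-0.0, -0.0, -0.044]
end [ 0.5336 -0.2754  0.3331] [-3.141 -0.     1.736]
```

Request:
arm_command([
  [[-0.12,0.49,0.34],[0,0,-0.046],2.0],
  [[-0.11,0.51,0.34],[0,0,-0.044],2.0],
  [[-0.1,0.5,0.34],[0,0,-0.044],2.0],
  [[-0.09,0.52,0.35],[0,0,-0.044],2.0],
  [[-0.08,0.51,0.35],[0,0,-0.044],2.0],
  [[-0.07,0.53,0.35],[0,0,-0.044],2.0],
  [[-0.06,0.53,0.36],[0,0,-0.044],2.0],
  [[-0.05,0.53,0.35],[0,0,-0.044],2.0],
  [[-0.04,0.53,0.37],[0,0,-0.044],2.0],
  [[-0.03,0.54,0.36],[0,0,-0.044],2.0],
  [[-0.01,0.54,0.36],[0,0,-0.044],2.0],
  [[-0.01,0.54,0.37],[0,0,-0.044],2.0],
  [[0,0.54,0.36],[0,0,-0.044],2.0],
  [[0.02,0.54,0.37],[0,0,-0.044],2.0],
  [[0,0,0],[0,0,0],2.0],
  [[0,0,0],[0,0,0],2.0],
])

```text
clock: 7.85
position: [0.5334, -0.2759, 0.3328]
tool_rot: [-3.141, 0.001, 1.736]
force: [0.6, -5.1, -0.3]
grip_width: 0.0276
finger_force: 32.0
```

Run:
```python
from plan import *
np.set_printoptions(precision=4,suppress=True)
s=bot.observe(); print(s['position'],s['tool_rot'],s['force'],s['grip_width'],s['finger_force'])
D={n:bot.grab_frame(n) for n in('scene','top','wrist')}
cv2.imwrite('pics/s4.png',np.hstack([cv2.resize(D['scene']['frame'][90:240,150:310,::-1],(390,366),interpolation=2),cv2.resize(D['wrist']['frame'][:,:,::-1],(410,366))]))
near=np.array([.52,-.2,.18])
for k in['camera_pivot','camera_lens','camera_grip']:
  for n in D:
    for m in bot.mark_of(k,D[n]): 
      q=atz(D[n],m['at'],.18,s)
      if np.linalg.norm(q-near)<.17: print(k,n,np.round(m['at']),round(m['p'],2),q)
```

```text
[ 0.5334 -0.2759  0.3328] [-3.1411  0.0011  1.7357] [ 0.6483 -5.0809 -0.3012] 0.027637622646131902 32.03940510749817
camera_pivot scene [230. 209.] 0.98 [ 0.5132 -0.1475  0.18  ]
camera_pivot top [297. 173.] 0.69 [ 0.5092 -0.1593  0.18  ]
camera_lens scene [247. 198.] 0.94 [ 0.5024 -0.0802  0.18  ]
camera_lens scene [172. 203.] 0.91 [ 0.4032 -0.2954  0.18  ]
camera_lens top [272. 179.] 0.83 [ 0.494  -0.0896  0.18  ]
camera_grip scene [197. 231.] 0.84 [ 0.5341 -0.2721  0.18  ]
camera_grip wrist [262. 256.] 0.82 [ 0.5334 -0.2748  0.18  ]
```

View pics/s4.png

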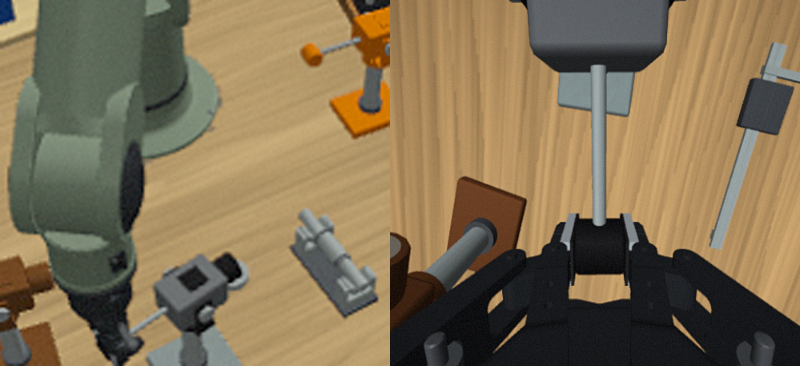

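The camera now points at the V-blocks, with the grip held at wrist pixel (262,256). Next I'll release, rise and check the aim from two close views.

Request:
arm_command([
  [[0,0,0],[0,0,0],4.0],
  [[0,0,0],[0,0,0],6.5],
  [[0,0,0],[0,0,0],6.5],
  [[0,0,-3.3],[0,0,0],6.5],
  [[0,0,-3.3],[0,0,0],6.5],
  [[0,0,-3.3],[0,0,0],6.5],
  [[2.7,0,0],[0,0,0],6.5],
  [[2.7,0,0],[0,0,0],6.5],
  [[0,0,0],[0,0,0],6.5],
])

```text
clock: 9.35
position: [0.5248, -0.2188, 0.432]
tool_rot: [3.141, -0.002, 1.739]
force: [0.6, -0.7, -0.3]
grip_width: 0.065
finger_force: 0.0
```

```bash
cat > look.py <<'E'
from plan import *
import pickle,sys
def look(tag):
    s=bot.observe(); d=bot.grab_frame('wrist'); save(d,tag); print(s['position'],s['tool_rot'])
    out={}
    for k in['camera_pivot','camera_lens','camera_grip','vblocks_mid','shaft_center']:
        out[k]=[]
        for m in bot.mark_of(k,d):
            print(k,np.round(m['at'],1),round(m['p'],2),atz(d,m['at'],.18 if 'cam' in k else .055,s).round(4)); out[k].append((m['at'],ray(d,m['at'],s)))
    pickle.dump((out,s,d),open(tag+'.pkl','wb'))
look(sys.argv[1])
E
python3 look.py A
```

```text
[ 0.52479078 -0.21881138  0.43201937] [ 3.14120952e+00 -1.81695214e-03  1.73925776e+00]
camera_pivot [258.5 126.6] 0.72 [ 0.5128 -0.1614  0.18  ]
camera_lens [257.8  11.2] 0.62 [ 0.4995 -0.0847  0.18  ]
camera_lens [101.7 264. ] 0.57 [ 0.3969 -0.3004  0.18  ]
camera_grip [257.4 260.9] 0.77 [ 0.5308 -0.2749  0.18  ]
vblocks_mid [260.3   9.1] 0.48 [ 0.4937 -0.0435  0.055 ]
```

Request:
arm_command([
  [[4.0,0,0],[0,0,0],8.5],
  [[4.0,0,0],[0,0,0],8.5],
  [[0,0,0],[0,0,0],8.5],
])

```text
clock: 9.95
position: [0.5115, -0.1392, 0.4316]
tool_rot: [-3.141, -0.002, 1.74]
force: [0.5, -1.1, 0.1]
grip_width: 0.0849
finger_force: 0.0
```

```bash
python3 look.py B
python3 - <<'E'
import cv2,numpy as np
cv2.imwrite('pics/AB.png',np.hstack([cv2.resize(cv2.imread(f'pics/{t}.png'),(400,300)) for t in 'AB']))
E
```

```text
[ 0.51150615 -0.13920308  0.4316154 ] [-3.14111853e+00 -2.05400994e-03  1.74002372e+00]
camera_pivot [258.9 223. ] 0.72 [ 0.5127 -0.1599  0.18  ]
camera_lens [263.8 131. ] 0.8 [ 0.5038 -0.0844  0.18  ]
camera_lens [113.4 338.5] 0.58 [ 0.3967 -0.2976  0.18  ]
```

View pics/AB.png

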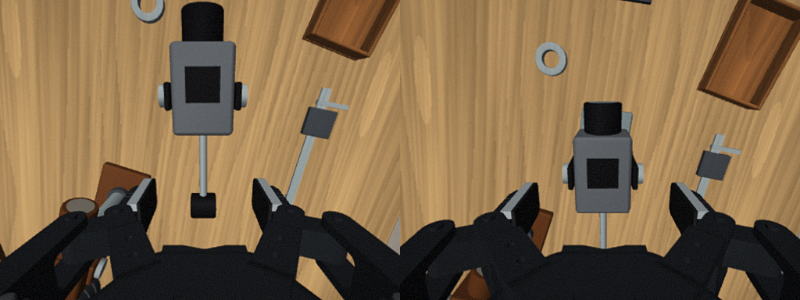

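Both views agree on the lens at z = 0.18, so it is level. The heading is about 1.72–1.74 against the 1.73 needed, so the camera is aimed. Next are the V-blocks.

Run:
```python
from plan import *
s1=dict(position=np.array([.4409,.076,.501]),tool_rot=np.array([3.1397,.0006,1.7617]))
d=pickle=None
import pickle
d=pickle.load(open('A.pkl','rb'))[2]
a=atz(d,(228,142.5),.055,s1);b=atz(d,(335,158.5),.055,s1);print(a,b,(a+b)/2,np.linalg.norm(a-b),np.arctan2(*(b-a)[[1,0]]))
ang=np.arctan2(*(b-a)[[1,0]])
plan([.47,.097,.42],ang+np.pi,12)
```

```text
[0.38809852 0.09423586 0.055     ] [0.54835221 0.10112398 0.055     ] [0.46822537 0.09767992 0.055     ] 0.16040165993780758 0.04295613644721665
[2.04, -0.02, 0.1] [-0.0, 0.0, -0.121]
[2.03, 0.23, 0.1] [-0.0, 0.0, -0.121]
[1.98, 0.47, 0.1] [-0.0, 0.0, -0.121]
[1.91, 0.71, 0.1] [-0.0, 0.0, -0.121]
[1.81, 0.94, 0.1] [-0.0, 0.0, -0.121]
[1.69, 1.15, 0.1] [-0.0, 0.0, -0.121]
[1.53, 1.34, 0.1] [-0.0, 0.0, -0.121]
[1.36, 1.52, 0.09] [-0.0, 0.0, -0.121]
[1.17, 1.67, 0.1] [-0.0, 0.0, -0.121]
[0.96, 1.8, 0.09] [-0.0, 0.0, -0.12]
[0.73, 1.9, 0.1] [-0.0, -0.0, -0.121]
[0.5, 1.98, 0.09] [-0.001, -0.0, -0.12]
end [0.47  0.097 0.42 ] [ 3.141 -0.    -3.099]
```

Request:
arm_command([
  [[2.04,-0.02,0.1],[0,0,-0.121],8.5],
  [[2.03,0.23,0.1],[0,0,-0.121],8.5],
  [[1.98,0.47,0.1],[0,0,-0.121],8.5],
  [[1.91,0.71,0.1],[0,0,-0.121],8.5],
  [[1.81,0.94,0.1],[0,0,-0.121],8.5],
  [[1.69,1.15,0.1],[0,0,-0.121],8.5],
  [[1.53,1.34,0.1],[0,0,-0.121],8.5],
  [[1.36,1.52,0.1],[0,0,-0.121],8.5],
  [[1.17,1.67,0.1],[0,0,-0.121],8.5],
  [[0.96,1.8,0.1],[0,0,-0.12],8.5],
  [[0.73,1.9,0.1],[0,0,-0.121],8.5],
  [[0.5,1.98,0.1],[0,0,-0.12],8.5],
  [[0,0,0],[0,0,0],8.5],
])

```text
clock: 11.55
position: [0.4696, 0.0996, 0.4197]
tool_rot: [3.141, -0.0, -3.092]
force: [0.6, -0.0, -0.7]
grip_width: 0.0848
finger_force: 0.0
```

```bash
python3 look.py C
```

```text
[0.46960481 0.09956005 0.41972031] [ 3.14093162e+00 -2.83579661e-04 -3.09171980e+00]
camera_lens [ 28.6 229. ] 0.64 [ 0.4998 -0.083   0.18  ]
vblocks_mid [259.9 175.5] 0.7 [0.4735 0.0987 0.055 ]
shaft_center [259.6 172. ] 0.72 [0.4692 0.0981 0.055 ]
```

View pics/C.png

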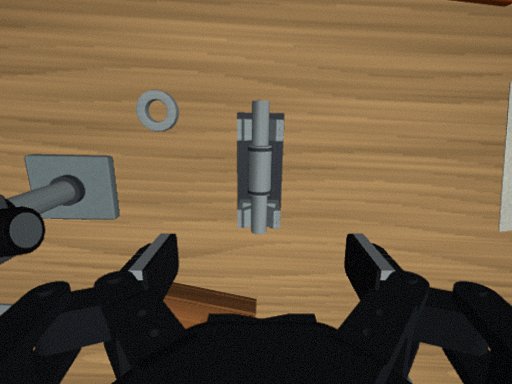

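The shaft runs vertically from (261,100) to (259,233), centred under the tool and in line with it. I'll descend and grasp.

Request:
arm_command([
  [[0,-0.1,3.8],[0,0,0],8.5],
  [[0,-0.05,3.8],[0,0,0],8.5],
  [[0,0,3.8],[0,0,0],8.5],
  [[0,0,3.8],[0,0,0],8.5],
  [[0,0,3.0],[0,0,0],8.5],
  [[0,0,2.0],[0,0,0],8.5],
  [[0,0,1.0],[0,0,0],8.5],
  [[0,0,0],[0,0,0],8.5],
  [[0,0,0],[0,0,0],6],
], newtons=60)

```text
clock: 12.75
position: [0.47, 0.0964, 0.2086]
tool_rot: [3.142, 0.001, -3.098]
force: [0.5, 0.3, -0.5]
grip_width: 0.0733
finger_force: 0.0
```

```bash
python3 look.py D
```

```text
[0.47003444 0.09642948 0.20862506] [ 3.14153634e+00  7.59864206e-04 -3.09796885e+00]
shaft_center [263.7 253.3] 0.74 [0.4681 0.0979 0.055 ]
```

Request:
arm_command([
  [[0.1,0.12,0],[0,0,0],5.0],
  [[0,0,0],[0,0,0],3.5],
  [[0,0,0],[0,0,0],2.0],
  [[0,0,0],[0,0,0],2.0],
  [[0,0,0],[0,0,0],2.0],
  [[0,0,0],[0,0,0],2.0],
  [[0,0,0],[0,0,0],2.0],
], newtons=60)

```text
clock: 13.75
position: [0.4686, 0.0974, 0.2082]
tool_rot: [-3.141, -0.0, -3.098]
force: [-2.3, -3.1, 10.1]
grip_width: 0.0267
finger_force: 58.3
```

Request:
arm_command([
  [[0,0,-0.3],[0,0,0],2.0],
  [[0,0,-0.7],[0,0,0],2.0],
  [[0,0,-1.5],[0,0,0],2.0],
  [[0,0,-2.0],[0,0,0],2.0],
  [[-0.1,0,-2.0],[0,0,0],2.0],
  [[-0.1,0,-2.0],[0,0,0],2.0],
  [[-0.1,0,-2.0],[0,0,0],2.0],
  [[-0.05,0,-1.2],[0,0,0],2.0],
  [[0,0,-0.6],[0,0,0],2.0],
  [[0,0,-0.2],[0,0,0],2.0],
  [[0,0,0],[0,0,0],2.0],
  [[0,0,0],[0,0,0],2.0],
  [[0,0,0],[0,0,0],2.0],
])

```text
clock: 15.05
position: [0.472, 0.0978, 0.3323]
tool_rot: [-3.141, -0.001, -3.097]
force: [-0.0, -1.0, -3.2]
grip_width: 0.0265
finger_force: 59.4
```

Run:
```python
from plan import *
np.set_printoptions(precision=4,suppress=True)
s=bot.observe(); print(s['position'],s['tool_rot'],s['force'],s['moment'],s['grip_width'],s['finger_force'])
D={n:bot.grab_frame(n) for n in('scene','top','wrist')}
cv2.imwrite('pics/e.png',np.hstack([cv2.resize(D['scene']['frame'][110:260,170:330,::-1],(390,366),interpolation=2),cv2.resize(D['wrist']['frame'][:,:,::-1],(410,366))]))
for k in['camera_pivot','camera_lens','camera_grip','shaft_center','vblocks_mid']:
  for n in D:
    for m in bot.mark_of(k,D[n]): 
      q=atz(D[n],m['at'],.18 if k!='vblocks_mid' else .055,s)
      if abs(q[0]-.5)<.08: print(k,n,np.round(m['at']),round(m['p'],2),q)
```

```text
[0.472  0.0978 0.3323] [-3.1413 -0.0011 -3.0974] [-0.0322 -0.9846 -3.2151] [ 0.0008 -0.0231 -0.0123] 0.02647447150556324 59.36666965484619
camera_pivot top [299. 173.] 0.9 [ 0.5106 -0.165   0.18  ]
camera_lens scene [246. 198.] 0.86 [ 0.5013 -0.0836  0.18  ]
camera_lens top [271. 177.] 0.77 [ 0.4989 -0.0847  0.18  ]
camera_grip scene [196. 229.] 0.89 [ 0.5281 -0.2727  0.18  ]
shaft_center scene [288. 172.] 0.57 [0.4752 0.088  0.18  ]
shaft_center wrist [260. 253.] 0.74 [0.4692 0.0977 0.18  ]
vblocks_mid scene [288. 194.] 0.67 [0.4763 0.0999 0.055 ]
```

View pics/e.png

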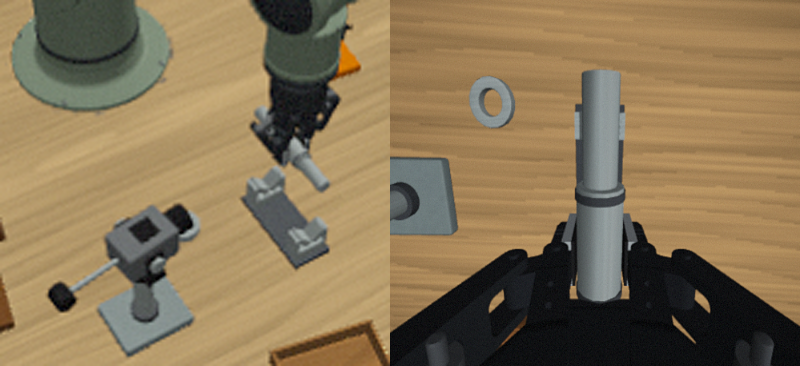

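Run:
```python
from plan import *
s=bot.observe(); d=bot.grab_frame('wrist')
Q=R.from_euler('xyz',s['tool_rot'])
c=np.array([.4695,.0978,.18]); ax=Q.apply([1,0,0])
for t in(-.08,-.05,0,.05,.0):pass
for tilt in(-.07,0,.07):
    a=ax*np.cos(tilt)+np.array([0,0,np.sin(tilt)])
    y=np.cross([0,0,1.],ax); n=np.cross(a,y); n*=np.sign(n[2])
    pr=lambda al,rr,w=0: tuple(np.round(proj(d,c+a*al+n*rr+y*w,s),1))
    print(tilt,'shoulder',pr(.03,.014),'end top',pr(.08,.010),'far',pr(-.03,.014),'end w',pr(.08,0,.01)[0]-pr(.08,0,-.01)[0],'shoulder w',pr(.03,0,.014)[0]-pr(.03,0,-.014)[0])
g=cv2.cvtColor(d['frame'],cv2.COLOR_RGB2GRAY).astype(int)
print('col260',[(r,g[r,262]) for r in range(62,90,2)],[(r,g[r,262]) for r in range(190,222,2)])
for r in(85,120,160,185,215,225): 
    e=np.abs(np.diff(g[r,220:305])); i=np.argsort(e)[-4:]+220; print(r,sorted(i))
```

```text
-0.07 shoulder (np.float64(260.6), np.float64(197.9)) end top (np.float64(260.5), np.float64(70.1)) far (np.float64(260.6), np.float64(328.2)) end w -47.19999999999999 shoulder w -60.900000000000034
0 shoulder (np.float64(260.6), np.float64(201.5)) end top (np.float64(260.5), np.float64(69.1)) far (np.float64(260.6), np.float64(326.9)) end w -49.5 shoulder w -61.900000000000034
0.07 shoulder (np.float64(260.5), np.float64(205.6)) end top (np.float64(260.4), np.float64(69.3)) far (np.float64(260.6), np.float64(325.2)) end w -51.900000000000006 shoulder w -62.900000000000034
col260 [(62, np.int64(126)), (64, np.int64(126)), (66, np.int64(127)), (68, np.int64(130)), (70, np.int64(138)), (72, np.int64(132)), (74, np.int64(152)), (76, np.int64(152)), (78, np.int64(148)), (80, np.int64(146)), (82, np.int64(149)), (84, np.int64(150)), (86, np.int64(151)), (88, np.int64(150))] [(190, np.int64(148)), (192, np.int64(158)), (194, np.int64(149)), (196, np.int64(150)), (198, np.int64(153)), (200, np.int64(96)), (202, np.int64(93)), (204, np.int64(142)), (206, np.int64(141)), (208, np.int64(67)), (210, np.int64(60)), (212, np.int64(56)), (214, np.int64(58)), (216, np.int64(63)), (218, np.int64(143)), (220, np.int64(145))]
85 [np.int64(238), np.int64(239), np.int64(258), np.int64(285)]
120 [np.int64(235), np.int64(236), np.int64(239), np.int64(286)]
160 [np.int64(231), np.int64(283), np.int64(284), np.int64(290)]
185 [np.int64(231), np.int64(232), np.int64(284), np.int64(289)]
215 [np.int64(231), np.int64(232), np.int64(281), np.int64(282)]
225 [np.int64(223), np.int64(290), np.int64(298), np.int64(299)]
```

Request:
arm_command([
  [[-0.15,0,-0.1],[0,0,0],2.0],
  [[0,0,0],[0,0,0],2.0],
  [[0,0,0],[0,0,0],2.0],
  [[0,0,0],[0,0,0],2.0],
  [[0,0,0],[0,0,0],2.0],
])

```text
clock: 16.5
position: [0.4736, 0.0979, 0.3339]
tool_rot: [-3.142, -0.0, -3.097]
force: [0.7, -0.3, -4.6]
grip_width: 0.0267
finger_force: 59.4
```

Run:
```python
from workcell import bot
s=bot.observe(); print(s['position'],s['finger_force'],abs(s['qd']).max()); print(bot.job_done())
```

```text
[0.47363071 0.09789747 0.33388779] 59.36039686203003 0.0018968995167488551
the job is handed in; nothing more can be done
None
```

I handed the job in at about 16.5 s of the 42 s, with the camera aimed level over the V-blocks and the shaft still gripped above them, about level at lens height and centred to within a few millimetres by my measurements; no verdict was returned.

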